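# Isolate the supply and test its fuse with the tweezers

## Robot

A 7-joint arm with a two-finger parallel gripper is mounted at the origin on the work surface. World frame = base frame: x ahead of the robot, y to its left, z up, the work surface at z = 0. Lengths are in m, angles in rad, forces in N, time in s.
With the tool pointing down it reaches from about 0.425 to 0.925 m from the base axis. Payload 6.8 kg.
Tool frame: the origin (TCP) lies at the very end of the fingers, on their centre line; the grasp point (between the pads) lies bot.tcp_to_grasp behind it (bot.tcp_to_grasp is the distance from the TCP to the grasp point, in m); z points along the fingers, y is the line along which they close (so a half turn about z gives the same grasp; the last joint's range is limited). The gripper opens to 85 mm and grips with 20 to 120 N. Pads are 22 mm wide; open, the fingers measure 114 mm over their backs; the gripper's body (76 mm by 85 mm) begins 54 mm behind the grasp point. The pads swing forward as they close: fully open they stand 13 mm farther back than shut.
Start: joints at [-1.363, 0.477, 0.022, 1.555, -0.011, 1.109, -0.083], TCP at [0.21, 0.642, 0.231] pointing down, gripper open.
Joint ranges: [-2.96, 2.96], [-0.34, 2.1], [-1.41, 1.46], [0.24, 2.44], [-1.37, 4.51], [0.17, 1.92], [-2.96, 2.96]. Speed limits (rad/s): [2.39, 2.39, 3.14, 3.14, 3.14, 3.14, 3.14].

## Interface

Orientations are given as a unit quaternion [w, x, y, z].
In Python, from station import bot gives the robot as it stands.
- The arm moves only by the tool servo_tool, never from a script. Its argument "motion" is a list that holds one entry, the list of rows, each a list of 7 numbers: the shift along the tool's x, y, z in m, then the turn, a rotation vector about the tool's x, y, z in units of 5 degrees (1.0 is 5 degrees), then the opening, from 0 (shut) to 1 (fully open). A call has 1 to 20 rows; each row is the pose to reach, as a shift and turn from the pose commanded when the call began, along the tool's axes at that moment; what a row does not reach only later rows make up. A row lasts 1/12 s, in which the tool goes at most 41.7 mm and 7.16 degrees, less where a joint would pass 70% of its speed; a pose out of reach is approached as far as the arm can. A call with a gripper value outside its range is refused whole. The fingers move at their own pace and stop on an object; "grip_force" is the grip in N (left out, the last holds). Time passes only in rows, so rows that repeat a pose let the fingers close. It gives the time, the measured TCP pose, the force, the opening and the grip force at its end, in the units of the state.
- bot.get_obs(): the state, without advancing time (a new reading comes with each control period).
- bot.read_camera(name): name is "scene" or "top"; returns a dict with "img" (480x640x3 uint8, red, green, blue), "K" (3x3 intrinsics, pixels), "k1" (the pictures are not rectified: a ray, as slopes to the right and down, at radius r is drawn at 1 + k1 r^2 times it, then the intrinsics apply), "pose" (4x4, takes a point from camera to world coordinates). Camera axes: x right, y down, z forward; pixel columns grow to the right and rows downward; lengths in m; the calibration is good to about 2 mm. A picture is of the moment at which its call begins. There is no depth.
- bot.hand_in(): hands the job in; it is judged then, once.
The state is a dict: "t": time; "q": joint angles; "joint_vel": joint speeds; "joint_torque": joint torques, N m; "eef_pos": TCP position; "tool_rot": TCP orientation; "contact_force": force on the tool from outside, world axes, zero at the start; "torque": the same for the moment, N m; "gripper_width": opening from 0.0 (shut) to 1.0 (fully open); "grasp_force": force on a finger pad.
Only numpy, scipy, OpenCV 4.12 (cv2) and the standard library are available. Lean on these libraries where they do the work, as an engineer would, in place of code of your own. Each camera call takes 0.05 s, during which the arm holds its last target. There are 200 camera calls.

## Task

The foam cutter has gone dead: put the isolator lever of its opened power supply over to off, and only then check the fuse. Pick up the cordless test tweezers, squeeze them until their tips are as far apart as the fuse's two metal end caps, and rest one tip lightly on top of each cap. Finish still holding the squeezed tweezers there, quite steady for the reading, and leave the other tools on the bench where they lie.

Things in the scene. Friction and masses are not known exactly. Their poses are not given: they have to be found in the camera images.
- supply: opened power supply: grey tray, 180 (x) x 220 (y) mm, fixed, wall tops 28 mm above the bench. Origin at bench level under its middle; x runs from its front edge (robot's side) to the back, z up. Along the front edge stand the fuse (x -60, y -55 mm) and the isolator (x -45, y +65); behind the isolator a transformer 75 mm high (x from 0), behind the fuse a board (40 mm high) and a terminal strip
- isolator (a joint): black paddle lever on the grey isolator case, rad. 0 = on: leans 0.5 rad to the tray's front edge (-x of the supply), to the white bar moulded on the case; 1.0 = off: leans 0.5 rad to the back (+x), to the white ring. Over-centre detent: a push of about 2 N near its tip starts it; past 0.5 it snaps over by itself and stays
- isolator_tip (a point): middle of the lever's top end, 83 mm above the bench at either end of its swing. The lever is 18 mm wide (y) and 8 mm thick and stands 25 mm clear of its case (66 x 36 mm, top 58 mm above the bench)
- isolator_hinge (a point): middle of the lever's hinge axis, which runs along the supply's y; 53 mm above the bench, 34 mm below the lever's tip; fixed
- fuse: 10 x 38 mm cartridge fuse: white ceramic tube, a steel cap 10.3 mm in diameter and 10 mm long on each end; fixed, lying level in brass clips that end 3 mm below its top. Origin on its axis, mid-length, 31 mm above the bench; y along the fuse, x and z as the supply's. On its -x side, out over the front edge, nothing in the tray is higher than the fuse
- cap_left (a point): top of the left cap at the middle of its length (14 mm in +y from the fuse's middle, 36 mm above the bench)
- cap_right (a point): top of the right cap at the middle of its length (14 mm in -y): the two points are 28 mm apart
- tweezers: cordless test tweezers, 195 mm long, about 100 g, standing level on their tips and on the black battery case at the tail (x -126 to -70 mm, 30 mm wide, 44 mm high). Origin at bench level under the middle between the two ribbed grips; x to the tips, y to the left arm, z up. Two black arms sprung apart run forward from the case; they balance about x -6 mm
- grips (a point): middle between the ribbed grey grips, 34 mm above the tips. Each grip is 40 mm long (x) and 13 mm high; 43 mm over their outsides at rest, 33 mm when the tips are 28 mm apart (1 mm less here brings the tips 1.7 mm closer). The squeeze takes about 4 N at the start, 9 N at that gap, 15 N fully shut
- tweezer_left: left arm (+y) with its tip; origin on its hinge in the case (tweezers frame: x -95, y +9, z 34 mm), x along the arm
- tweezer_right: right arm (-y) with its tip; origin on its hinge (y -9 mm), x along the arm
- squeeze (a joint): how far each arm is squeezed in from rest, rad; both arms move alike. 0 at rest (tips 46 mm apart, centre to centre), 0.056 at 28 mm apart, 0.13 at the stop (about 4 mm); 0.01 is 3.2 mm of tip gap
- tip_left (a point): lowest point of the left tip, a steel rod 4 mm thick cranked down to the bench: tweezers frame x +65, z 0 mm; y +23 mm at rest
- tip_right (a point): lowest point of the right tip, the same at y -23 mm
- tape_gun: bystander: parcel-tape dispenser lying on its side, about 260 x 90 mm, 59 mm high; origin under its roll
- knife: bystander: black and yellow utility knife, 180 mm, lying flat
- snips: bystander: snips with rubber handles, 160 mm, lying flat
Things that resemble listed ones, but are neither listed nor needed, are in the scene too. Of the things shaped like the tweezers, the black one is meant.

How it is judged:
By the outcome, as a careful person would: the job done as asked, in the order asked, and still so for the second after the job is handed in, while the arm keeps its last pose, push and grip.
It also fails if it takes over 53 s, if anything falls off the work surface, if the arm or the gripper's body presses on something with over 40 N, if the wrist force passes 120 N, or if a joint passes its speed limit or range.

## Working session

There is one attempt and no reset: what is moved stays moved. The work goes in short steps, Python scripts to look and compute and a tool call to move; the robot and the scene stay as the last step left them, time stands still between calls to the robot, and variables do not carry over. Pictures are saved under pics/ and viewed, at most 10 in all, crops included, and the job is handed in when it is done.

Besides the shell and the picture viewer there is one more tool, called by a JSON object that holds its "fn" and its "kwargs", one argument or row to a line. servo_tool: Moves the arm, as the interface text tells. Its arguments: {"type":"object","properties":{"motion":{"type":"array"},"grip_force":{"type":"number"}},"required":["motion"]}

```bash
mkdir -p pics; ls
python3 - <<'E'
from station import bot
import cv2
o=bot.get_obs()
print({k:o[k] for k in('t','eef_pos','tool_rot','gripper_width','contact_force')},bot.tcp_to_grasp)
for n in('scene','top'):
    c=bot.read_camera(n);cv2.imwrite(f'pics/{n}0.png',c['img'][:,:,::-1]);print(n,c['K'],c['k1'],c['pose'])
E
```

```text
pics
{'t': 0.0, 'eef_pos': array([0.20947443, 0.64105997, 0.23033824]), 'tool_rot': array([-5.80328520e-05,  1.57223170e-01,  9.87562696e-01, -8.89939554e-04]), 'gripper_width': 0.9955981369362926, 'contact_force': array([ 0.3534588 ,  0.77832675, -0.12354205])} 0.0187
scene [[518.41682366   0.         324.80992542]
 [  0.         518.41682366 234.51617825]
 [  0.           0.           1.        ]] -0.015234409511866807 [[ 0.64960804  0.6088816  -0.455272    1.21127292]
 [ 0.76019633 -0.52850174  0.37787226 -0.68781884]
 [-0.01053258 -0.59156496 -0.80618854  1.25803051]
 [ 0.          0.          0.          1.        ]]
top [[544.89214799   0.         312.82118379]
 [  0.         544.89214799 240.49952297]
 [  0.           0.           1.        ]] 0.022508905368457278 [[-1.44764147e-03 -9.87953763e-01  1.54742578e-01  2.97269508e-01]
 [-9.99997437e-01  1.16082963e-03 -1.94382025e-03 -1.37960100e-01]
 [ 1.74077476e-03 -1.54744996e-01 -9.87952912e-01  1.66977469e+00]
 [ 0.00000000e+00  0.00000000e+00  0.00000000e+00  1.00000000e+00]]
```

View pics/scene0.png

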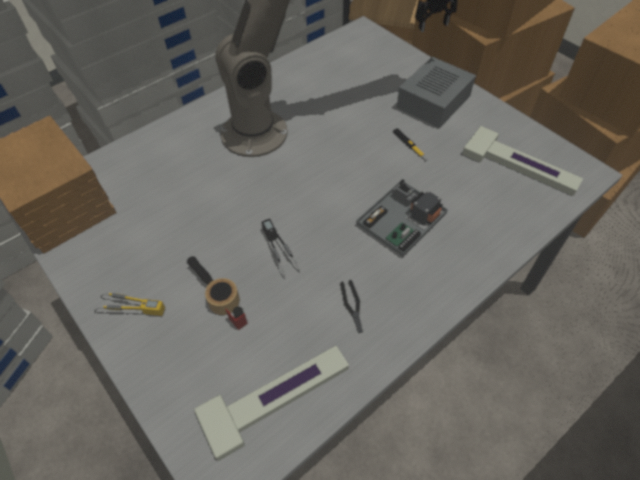

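View pics/top0.png

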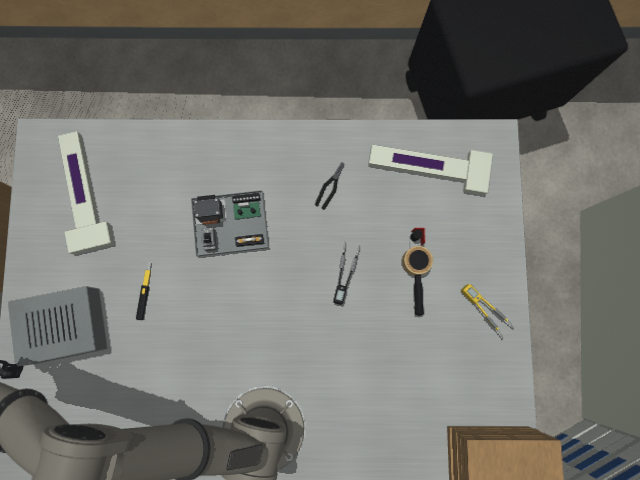

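Both views show the supply at top (230,223) / scene (402,217). Two things are shaped like the tweezers: a black one at top (347,275) / scene (277,245), and a yellow one at top (490,310) / scene (130,305). The snips at top (329,187) could also be mistaken for them. I choose the black one and will check it in a close crop.

Run:
```python
import cv2,numpy as np
t=cv2.imread('pics/top0.png');s=cv2.imread('pics/scene0.png')
f=lambda im,x,y,w,h:cv2.resize(im[y:y+h,x:x+w],(400,300),interpolation=cv2.INTER_CUBIC)
a=np.vstack([np.hstack([f(t,180,185,100,75),f(t,300,235,100,75)]),np.hstack([f(s,352,172,100,75),f(s,235,210,100,75)])])
cv2.imwrite('pics/crop1.png',a)
```

```text
(no output)
```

View pics/crop1.png

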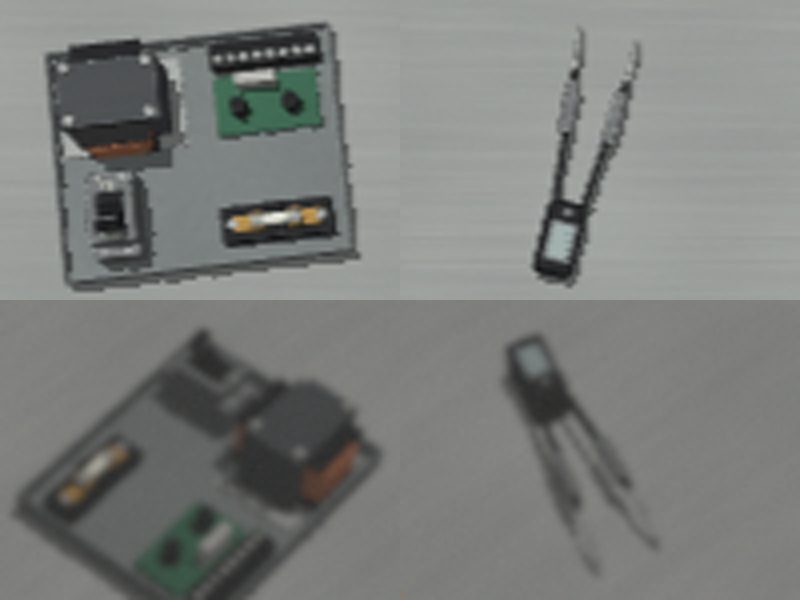

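The crop confirms that the black tweezers (light screen, grey grips) are the ones meant, tips pointing up in the top view. The fuse is at top crop (278,220) and the isolator lever at (108,205). Next I'll measure positions.

```bash
cat > h.py <<'E'
import numpy as np,cv2
def ray(c,p):
    K=c['K'];D=np.array([c['k1'],0,0,0,0.])
    xy=cv2.undistortPoints(np.array([[p]],float),K,D)[0,0]
    T=np.array(c['pose']);return T[:3,3],T[:3,:3]@np.array([*xy,1.])
def plane(c,p,z):
    o,d=ray(c,p);return o+d*(z-o[2])/d[2]
def tri(c1,p1,c2,p2):
    o1,d1=ray(c1,p1);o2,d2=ray(c2,p2)
    s=np.linalg.lstsq(np.c_[d1,-d2],o2-o1,rcond=None)[0]
    a=o1+s[0]*d1;b=o2+s[1]*d2;return (a+b)/2,np.linalg.norm(a-b)
def proj(c,P):
    T=np.linalg.inv(c['pose']);q=T[:3,:3]@P+T[:3,3];x=q[:2]/q[2];x=x*(1+c['k1']*(x@x));return c['K'][:2,:2]@x+c['K'][:2,2]
E
python3 - <<'E'
from station import bot
from h import *
np.set_printoptions(precision=4,suppress=True)
t=bot.read_camera('top');s=bot.read_camera('scene')
T=lambda x,y,ox=180,oy=185:(ox+x/4-.375,oy+y/4-.375)
S=lambda x,y,ox=352,oy=172:(ox+x/4-.375,oy+(y-300)/4-.375)
# tray corners z=.028
for n,p in dict(FL=(68,288),FR=(357,257),BR=(328,25)).items(): print('top',n,plane(t,T(*p),.028))
for n,p in dict(FL=(205,330),FR=(15,510)).items(): print('sc',n,plane(s,S(*p),.028))
def blobs(c,box,f,name,zs):
    x,y,w,h=box;im=c['img'][y:y+h,x:x+w]
    hsv=cv2.cvtColor(im,cv2.COLOR_RGB2HSV);m=f(hsv.astype(int)).astype(np.uint8)
    n,l,st,ce=cv2.connectedComponentsWithStats(m)
    for i in range(1,n):
        if st[i,4]>=4: print(name,st[i,4],ce[i]+[x,y],plane(c,ce[i]+[x,y],zs))
gold=lambda h:(h[...,1]>90)&(h[...,0]>10)&(h[...,0]<30)&(h[...,2]>90)
fuse=lambda v:lambda h:(h[...,2]>v)
blobs(t,(232,232,36,16),gold,'gold top',.033);blobs(s,(360,202,30,28),gold,'gold sc',.033)
blobs(t,(232,232,36,16),fuse(190),'white top',.034);blobs(s,(360,202,30,28),fuse(150),'white sc',.034)
scr=lambda v:lambda h:(h[...,2]>v)
blobs(t,(333,286,13,20),lambda h:(h[...,2]>130)&(h[...,1]>20),'screen top',.044)
blobs(s,(260,215,20,20),lambda h:(h[...,2]>110)&(h[...,1]>15),'screen sc',.044)
print('screen tri',tri(t,T(559,243-0,300-100,235),s,S(533,358,235-100,210)))
X=lambda a,b:(a,b)
for n,a,b in [('tipL',(579,30),(655,548)),('tipR',(638,45),(597,573)),('casefront top',(570,205),(565,400)),('gripL?',(569,107),(613,465)),('gripR?',(617,97),(560,480))]:
    pa=(300+(a[0]-400)/4-.375,235+a[1]/4-.375);pb=(235+(b[0]-400)/4-.375,210+(b[1]-300)/4-.375)
    print(n,tri(t,pa,s,pb),plane(t,pa,.0),plane(t,pa,.034))
print('lever',tri(t,T(108,200),s,S(205,345)),plane(t,T(108,200),.083))
E
```

```text
top FL [0.5054 0.2111 0.028 ]
top FR [ 0.5288 -0.0075  0.028 ]
top BR [0.7099 0.0169 0.028 ]
sc FL [0.5133 0.219  0.028 ]
sc FR [ 0.5472 -0.0174  0.028 ]
gold top 17 [256.4706 238.1765] [0.561  0.0302 0.033 ]
gold top 16 [240.4375 240.6875] [0.5533 0.0788 0.033 ]
gold sc 4 [381.5 210.5] [0.5635 0.0748 0.033 ]
gold sc 13 [370.1538 219.4615] [0.5659 0.0251 0.033 ]
white top 10 [248.3 238.6] [0.5596 0.0549 0.034 ]
white sc 5 [375.8 212.8] [0.5591 0.0549 0.034 ]
screen top 23 [339.8261 294.087 ] [ 0.3905 -0.2212  0.044 ]
screen sc 17 [267.9412 224.5294] [ 0.3879 -0.2218  0.044 ]
screen tri (array([ 0.3865, -0.2204,  0.0435]), np.float64(0.0011140542589257822))
tipL (array([ 0.5527, -0.2401,  0.0012]), np.float64(0.0026952597491037237)) [ 0.5536 -0.2391  0.    ] [ 0.5484 -0.237   0.034 ]
tipR (array([ 0.5414, -0.285 ,  0.0008]), np.float64(0.0009903900867142216)) [ 0.5418 -0.2846  0.    ] [ 0.5368 -0.2816  0.034 ]
casefront top (array([ 0.4189, -0.2246,  0.027 ]), np.float64(0.010781061015779882)) [ 0.4181 -0.2308  0.    ] [ 0.4156 -0.2289  0.034 ]
gripL? (array([ 0.4905, -0.2292,  0.0266]), np.float64(0.00023727813584615992)) [ 0.4936 -0.2307  0.    ] [ 0.4896 -0.2288  0.034 ]
gripR? (array([ 0.4924, -0.2688,  0.0495]), np.float64(0.01125273704548621)) [ 0.5013 -0.2678  0.    ] [ 0.4971 -0.2652  0.034 ]
lever (array([0.5602, 0.1675, 0.0886]), np.float64(0.008430030567054509)) [0.5637 0.1721 0.083 ]
```

Measured so far: the supply centre is about (0.611, 0.1155) with yaw about 0.107, and the fuse about (0.558, 0.0545). The tweezers origin is about (0.484, -0.246) with yaw -0.253. First I swing over to stand in front of the lever.

{"fn": "servo_tool", "kwargs": {
  "motion": [
    [[-0.43,-0.355,0.06,0,0,-4.84,0],[-0.43,-0.355,0.06,0,0,-4.84,0],[-0.43,-0.355,0.06,0,0,-4.84,0],[-0.43,-0.355,0.06,0,0,-4.84,0],[-0.43,-0.355,0.06,0,0,-4.84,0],[-0.43,-0.355,0.06,0,0,-4.84,0],[-0.43,-0.355,0.06,0,0,-4.84,0],[-0.43,-0.355,0.06,0,0,-4.84,0],[-0.43,-0.355,0.06,0,0,-4.84,0],[-0.43,-0.355,0.06,0,0,-4.84,0],[-0.43,-0.355,0.06,0,0,-4.84,0],[-0.43,-0.355,0.06,0,0,-4.84,0],[-0.43,-0.355,0.06,0,0,-4.84,0],[-0.43,-0.355,0.06,0,0,-4.84,0],[-0.43,-0.355,0.06,0,0,-4.84,0],[-0.43,-0.355,0.06,0,0,-4.84,0],[-0.43,-0.355,0.06,0,0,-4.84,0],[-0.43,-0.355,0.06,0,0,-4.84,0]]
  ]
}}

```text
t: 1.7
eef_pos: [0.5074, 0.1723, 0.1713]
tool_rot: [-0.0, -0.055, 0.999, 0.0]
contact_force: [-0.0, -0.1, 0.1]
gripper_width: -0.003
grasp_force: 0.0
```

{"fn": "servo_tool", "kwargs": {
  "motion": [
    [[0,-0.002,0.03,0,0,0,0],[0,-0.002,0.06,0,0,0,0],[0,-0.002,0.09,0,0,0,0],[0,-0.002,0.103,0,0,0,0],[0,-0.002,0.103,0,0,0,0],[-0.01,-0.002,0.103,0,0,0,0],[-0.018,-0.002,0.103,0,0,0,0],[-0.024,-0.002,0.103,0,0,0,0],[-0.03,-0.002,0.103,0,0,0,0],[-0.035,-0.002,0.103,0,0,0,0],[-0.04,-0.002,0.103,0,0,0,0],[-0.045,-0.002,0.103,0,0,0,0],[-0.05,-0.002,0.103,0,0,0,0],[-0.05,-0.002,0.103,0,0,0,0]]
  ]
}}

```text
t: 2.87
eef_pos: [0.5545, 0.1735, 0.0683]
tool_rot: [-0.004, -0.053, 0.999, -0.001]
contact_force: [-13.5, -1.9, 15.2]
gripper_width: -0.002
grasp_force: 9.6
```

{"fn": "servo_tool", "kwargs": {
  "motion": [
    [[0.02,0,0,0,0,0,0],[0.045,0,0,0,0,0,0],[0.06,0,-0.04,0,0,0,0],[0.07,0,-0.08,0,0,0,0],[0.08,0.0,-0.12,0,0,0,0.8],[0.08,0.0,-0.12,0,0,0,0.8]]
  ]
}}

```text
t: 3.37
eef_pos: [0.4813, 0.1668, 0.1956]
tool_rot: [0.005, -0.053, 0.999, 0.003]
contact_force: [0.9, 0.3, -1.0]
gripper_width: 0.272
grasp_force: 0.0
```

Run:
```python
from station import bot
import cv2,numpy as np
t=bot.read_camera('top')['img'][:,:,::-1];s=bot.read_camera('scene')['img'][:,:,::-1]
cv2.imwrite('pics/t2.png',t);cv2.imwrite('pics/s2.png',s)
f=lambda im,x,y,w,h:cv2.resize(im[y:y+h,x:x+w],(400,400),interpolation=cv2.INTER_CUBIC)
cv2.imwrite('pics/crop2.png',np.hstack([f(t,185,190,70,70),f(s,375,165,70,70)]))
o=bot.get_obs();print(o['t'],o['eef_pos'],o['tool_rot'])
```

```text
3.4667 [0.47982906 0.16605819 0.19052838] [ 0.00233418 -0.05330393  0.99857499  0.00111062]
```

View pics/crop2.png

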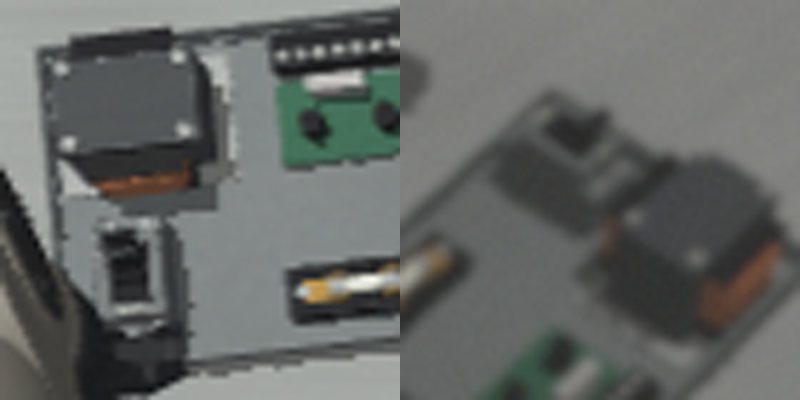

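The crop shows the lever's dark patch at top (207,236), but its state isn't clear. I'll project the on and off tip positions and compare before and after.

Run:
```python
from station import bot
from h import *
C=np.array([.6107,.1155]);a=.107;R=np.array([[np.cos(a),-np.sin(a)],[np.sin(a),np.cos(a)]])
W=lambda x,y,z:np.r_[C+R@[x,y],z]
pic={'top':('pics/top0.png','pics/t2.png',(190,215)),'scene':('pics/scene0.png','pics/s2.png',(385,165))}
rows=[]
for n,(f0,f1,(x,y)) in pic.items():
    c=bot.read_camera(n);r=[]
    p={k:proj(c,W(-.045+d,.065,z)) for k,d,z in(('on',-.0163,.083),('off',.0163,.083),('hinge',0,.053))};print(n,p)
    for f in(f0,f1):
        im=cv2.resize(cv2.imread(f)[y:y+38,x:x+50],(400,300),interpolation=cv2.INTER_CUBIC)
        for k,q in p.items(): cv2.circle(im,tuple(int(v) for v in ((q-[x,y]+.5)*8)),3,{'on':(0,0,255),'off':(0,255,0),'hinge':(255,0,0)}[k],-1)
        r.append(im)
    rows.append(np.hstack(r))
cv2.imwrite('pics/cmp.png',np.vstack(rows))
```

```text
top {'on': array([205.9064304 , 241.62948954]), 'off': array([205.04160894, 230.78017716]), 'hinge': array([207.40289839, 237.82085619])}
scene {'on': array([401.35076353, 179.5967103 ]), 'off': array([409.85915295, 185.0570529 ]), 'hinge': array([404.46818763, 188.8714683 ])}
```

View pics/cmp.png

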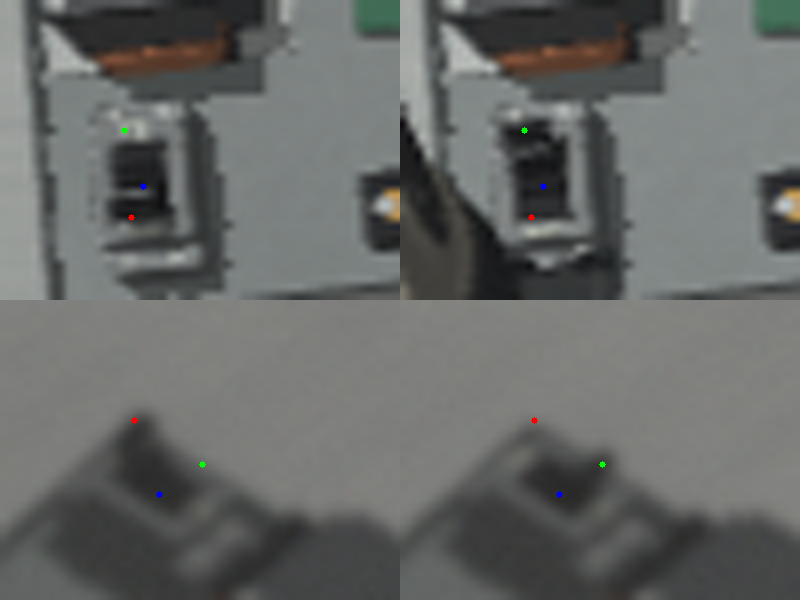

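The overlay shows the lever tip has moved from the red (on) point to the green (off) point, so the isolator is off. The geometry also matches to about 1 mm. Next is the tweezers.

{"fn": "servo_tool", "kwargs": {
  "motion": [
    [[0.043,-0.409,0.07,0,0,4.12,0.8],[0.043,-0.409,0.07,0,0,4.12,0.8],[0.043,-0.409,0.07,0,0,4.12,0.8],[0.043,-0.409,0.07,0,0,4.12,0.8],[0.043,-0.409,0.07,0,0,4.12,0.8],[0.043,-0.409,0.07,0,0,4.12,0.8],[0.043,-0.409,0.07,0,0,4.12,0.8],[0.043,-0.409,0.07,0,0,4.12,0.8],[0.043,-0.409,0.07,0,0,4.12,0.8],[0.043,-0.409,0.07,0,0,4.12,0.8],[0.043,-0.409,0.07,0,0,4.12,0.8],[0.043,-0.409,0.07,0,0,4.12,0.8],[0.043,-0.409,0.07,0,0,4.12,0.8],[0.043,-0.409,0.07,0,0,4.12,0.8]]
  ]
}}

```text
t: 4.73
eef_pos: [0.4792, -0.2441, 0.1174]
tool_rot: [-0.001, 0.125, 0.992, 0.0]
contact_force: [0.3, -0.4, -0.6]
gripper_width: 0.799
grasp_force: 0.0
```

Run:
```python
from station import bot
import numpy as np
from scipy.spatial.transform import Rotation as Ro
np.set_printoptions(precision=4,suppress=True)
o=bot.get_obs();q=o['tool_rot'];R=Ro.from_quat([*q[1:],q[0]]);print(o['t'],o['eef_pos'],R.as_matrix(),o['gripper_width'])
print(R.inv().apply(np.array([.481,-.245,.012])-o['eef_pos']),np.degrees(np.arctan2(*R.as_matrix()[1::-1,0])))
```

```text
4.7333 [ 0.4792 -0.2441  0.1174] [[-0.9687  0.2483 -0.0017]
 [ 0.2483  0.9687  0.0012]
 [ 0.0019  0.0007 -1.    ]] 0.7994347209276549
[-0.0022 -0.0005  0.1054] 165.62048272145014
```

{"fn": "servo_tool", "kwargs": {
  "motion": [
    [[-0.002,0,0.03,0,0,0,0.8],[-0.002,0,0.06,0,0,0,0.8],[-0.002,0,0.08,0,0,0,0.8],[-0.002,0,0.095,0,0,0,0.8],[-0.002,0,0.105,0,0,0,0.8],[-0.002,0,0.105,0,0,0,0.6],[-0.002,0,0.105,0,0,0,0.52],[-0.002,0,0.105,0,0,0,0.46],[-0.002,0,0.105,0,0,0,0.42],[-0.002,0,0.105,0,0,0,0.39],[-0.002,0,0.105,0,0,0,0.39],[-0.002,0,0.105,0,0,0,0.39]]
  ],
  "grip_force": 40
}}

```text
t: 5.73
eef_pos: [0.4821, -0.2465, 0.0146]
tool_rot: [0.001, 0.126, 0.992, -0.0]
contact_force: [-0.7, 1.3, 5.6]
gripper_width: 0.388
grasp_force: 7.5
```

```bash
cat > st.py <<'E'
from station import bot
from h import *
from scipy.spatial.transform import Rotation as Ro
np.set_printoptions(precision=4,suppress=True)
def st():
    o=bot.get_obs();q=o['tool_rot'];R=Ro.from_quat([*q[1:],q[0]])
    print('t',o['t'],'pos',o['eef_pos'],'w',o['gripper_width'],'gf',o['grasp_force'],'F',o['contact_force'],'xang',np.degrees(np.arctan2(*R.as_matrix()[1::-1,0])));return o,R
E
python3 - <<'E'
from st import *
o,R=st()
t=bot.read_camera('top');s=bot.read_camera('scene')
f=lambda c,x,y:cv2.resize(c['img'][y:y+75,x:x+100,::-1],(400,300),interpolation=cv2.INTER_CUBIC)
cv2.imwrite('pics/g1.png',np.hstack([f(t,300,225),f(s,235,210)]))
E
```

```text
t 5.7333 pos [ 0.4821 -0.2465  0.0146] w 0.38816667259098336 gf 7.533515989780426 F [-0.6863  1.3388  5.6199] xang 165.48185293757473
```

View pics/g1.png

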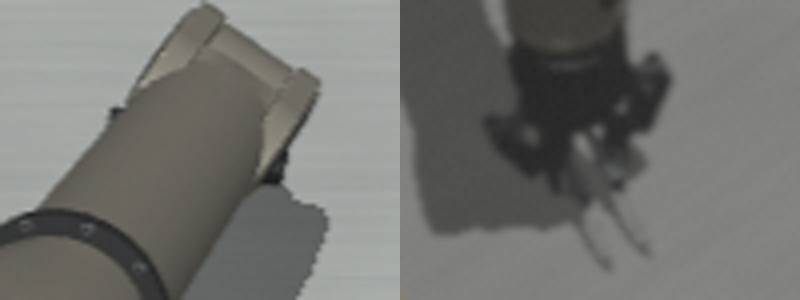

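The tweezers are gripped at the right width, with tips in the scene view at about (287,277) and (297,273). The arm hides them in the top view. I'll measure the tip offset in the tool frame and then lift.

Run:
```python
from st import *
o,R=st();s=bot.read_camera('scene')
P=[plane(s,(235+(x-400)/4-.375,210+y/4-.375),.001) for x,y in((648,253),(610,270))]
print(P,np.linalg.norm(P[0]-P[1]));
for p in P: print(R.inv().apply(p-o['eef_pos']))
# same for tips when at rest, from the same camera
P=[plane(s,(235+(x-400)/4-.375,210+(y-300)/4-.375),.001) for x,y in((655,548),(597,573))];print(P)
```

```text
t 5.8333 pos [ 0.4822 -0.2465  0.0146] w 0.394501801209343 gf 7.427301406860352 F [-1.2869  2.138   5.4508] xang 165.48689037644266
[array([ 0.5519, -0.2477,  0.001 ]), array([ 0.5453, -0.2769,  0.001 ])] 0.030023143150783256
[-0.0677  0.0164  0.0138]
[-0.0687 -0.0136  0.0138]
[array([ 0.5519, -0.2412,  0.001 ]), array([ 0.5413, -0.2855,  0.001 ])]
```

{"fn": "servo_tool", "kwargs": {
  "motion": [
    [[0,0,-0.01,0,0,0,0.39],[0,0,-0.025,0,0,0,0.39],[0,0,-0.04,0,0,0,0.39],[0,0,-0.06,0,0,0,0.39],[0,0,-0.08,0,0,0,0.39],[0,0,-0.08,0,0,0,0.39],[0,0,-0.08,0,0,0,0.39]]
  ]
}}

```text
t: 6.47
eef_pos: [0.482, -0.2468, 0.0949]
tool_rot: [0.002, 0.126, 0.992, -0.0]
contact_force: [-0.6, 0.7, -2.2]
gripper_width: 0.394
grasp_force: 8.7
```

Run:
```python
from st import *
o,R=st()
C=np.array([.6107,.1155]);a=.107
rot=lambda x,y:np.array([np.cos(a)*x-np.sin(a)*y,np.sin(a)*x+np.cos(a)*y])
f=np.array([.5578,.0545]);goal=np.r_[f+rot(-.075,0),.096]
print('goal',goal,R.inv().apply(goal-o['eef_pos']))
```

```text
t 6.4667 pos [ 0.482  -0.2468  0.0949] w 0.3939479035621278 gf 8.696619272232056 F [-0.6164  0.6919 -2.1673] xang 165.49367347178236
goal [0.4832 0.0465 0.096 ] [ 0.0723  0.2842 -0.0014]
```

{"fn": "servo_tool", "kwargs": {
  "motion": [
    [[0.009,0.035,0,0,0,-0.5,0.384],[0.018,0.071,0,0,0,-1,0.384],[0.027,0.107,0,0,0,-1.5,0.384],[0.036,0.142,0,0,0,-2,0.384],[0.045,0.178,0,0,0,-2.5,0.384],[0.054,0.213,0,0,0,-3,0.384],[0.063,0.249,0,0,0,-3.6,0.384],[0.072,0.284,0,0,0,-4.13,0.384],[0.072,0.284,0,0,0,-4.13,0.384],[0.072,0.284,0,0,0,-4.13,0.384],[0.072,0.284,0,0,0,-4.13,0.384]]
  ]
}}

```text
t: 7.38
eef_pos: [0.4819, 0.0461, 0.0927]
tool_rot: [-0.001, -0.054, 0.999, -0.0]
contact_force: [0.6, -1.3, -1.4]
gripper_width: 0.386
grasp_force: 9.1
```

{"fn": "servo_tool", "kwargs": {
  "motion": [
    [[-0.002,0,0.01,0,0,0,0.384],[-0.004,0,0.02,0,0,0,0.384],[-0.007,0,0.03,0,0,0,0.384],[-0.007,0,0.03,0,0,0,0.384],[-0.007,0,0.03,0,0,0,0.384]]
  ]
}}

```text
t: 7.8
eef_pos: [0.4889, 0.0466, 0.0621]
tool_rot: [-0.001, -0.053, 0.999, -0.0]
contact_force: [0.1, 0.0, -0.4]
gripper_width: 0.383
grasp_force: 9.1
```

Run:
```python
from st import *
o,R=st()
t=bot.read_camera('top');s=bot.read_camera('scene')
for n,c in(('t3',t),('s3',s)): cv2.imwrite(f'pics/{n}.png',c['img'][:,:,::-1])
f=lambda c,x,y:cv2.resize(c['img'][y:y+50,x:x+50,::-1],(400,400),interpolation=cv2.INTER_CUBIC)
cv2.imwrite('pics/g3.png',np.hstack([f(t,225,205),f(s,350,190)]))
```

```text
t 7.8 pos [0.4889 0.0466 0.0621] w 0.38340776317080794 gf 9.142487794160843 F [ 0.073   0.0466 -0.4401] xang -173.91726065349334
```

View pics/g3.png

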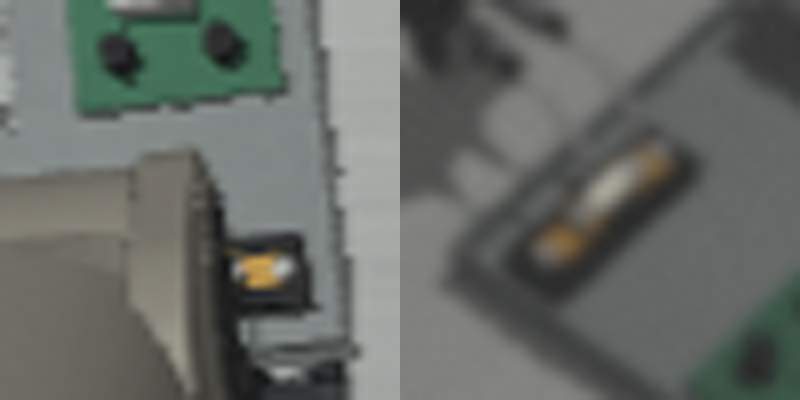

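This crop shows the fuse at about scene (375,214) uncovered, with the tips not clearly visible. I'll view a wider scene crop with the expected tip points drawn.

Run:
```python
from st import *
o,R=st();s=bot.read_camera('scene')
x0,y0=320,165
im=cv2.resize(s['img'][y0:y0+75,x0:x0+100,::-1],(800,600),interpolation=cv2.INTER_CUBIC)
im=cv2.convertScaleAbs(im,alpha=1.6)
for dy in(.0145,-.0145):
    P=o['eef_pos']+R.apply([-.068,dy,.0146]);p=proj(s,P);print(P,p)
    cv2.circle(im,tuple(int(v) for v in (p-[x0,y0]+.5)*8),3,(0,0,255),-1)
cv2.imwrite('pics/g4.png',im)
```

```text
t 7.9 pos [0.4895 0.0471 0.0631] w 0.38594049835954874 gf 9.146992564201355 F [ 0.2493  0.6881 -1.189 ] xang -173.88362917227752
[0.5555 0.0687 0.0485] [378.6156 206.7489]
[0.5586 0.0399 0.0485] [372.3754 212.2612]
```

View pics/g4.png

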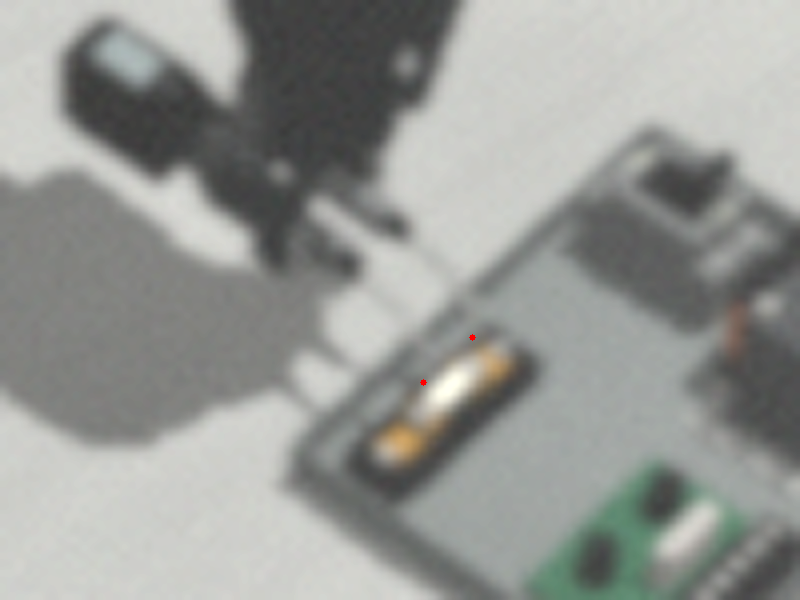

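The arms are visible from about scene (365,197) to (375,206), but the steel tips barely show against the grey tray. The fuse itself is the white piece, centred at scene (375.6,212.9). I'll average frames and difference them against the first picture.

Run:
```python
from st import *
o,R=st()
F=[bot.read_camera('scene') for _ in range(6)];s=F[0]
a=np.mean([f['img'] for f in F],0).mean(2);b=cv2.imread('pics/s2.png').astype(float).mean(2)
d=a-b
x0,y0=352,190
print(np.round(d[y0:y0+30,x0:x0+34]).astype(int) if 0 else '')
print('noise',d[225:235,380:400].std())
u=lambda m,l,h:cv2.resize(np.clip((m[y0:y0+32,x0:x0+34]-l)/(h-l)*255,0,255).astype(np.uint8),(400,376),interpolation=cv2.INTER_CUBIC)
im=cv2.cvtColor(np.hstack([u(a,50,170),u(d,-40,40)]),cv2.COLOR_GRAY2BGR)
for dy in(.014,-.014):
    p=proj(s,o['eef_pos']+R.apply([-.068,dy,.0146]));
    for k in(0,400): cv2.circle(im,(int((p[0]-x0+.5)*11.76)+k,int((p[1]-y0+.5)*11.76)),2,(0,0,255),-1)
cv2.imwrite('pics/g5.png',im)
```

```text
t 7.95 pos [0.4896 0.0472 0.0633] w 0.3861582398138032 gf 9.148230403661728 F [ 0.5799 -0.6761 -1.6258] xang -173.87163172453762

noise 1.0556370948038556
```

View pics/g5.png

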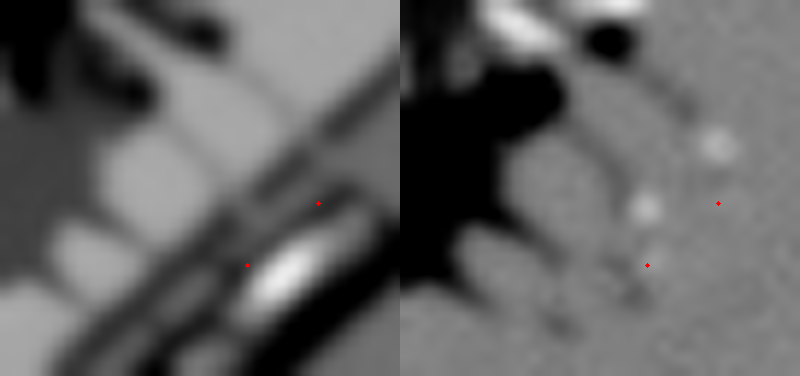

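The difference picture shows both rods, with bright spots where they cross the dark wall at scene about (372.8,207.7) and (379,202.3). Faint trails run on down towards the predicted (red) tip points. I'll quantify those.

Run:
```python
from st import *
o,R=st()
F=[bot.read_camera('scene') for _ in range(16)];s=F[0]
a=np.mean([f['img'] for f in F],0);b=np.mean([cv2.imread(f'pics/{n}.png')[:,:,::-1].astype(float) for n in('s2','scene0')],0)
d=(a-b).mean(2)
for dy in(.014,-.014): print(proj(s,o['eef_pos']+R.apply([-.068,dy,.0146])),proj(s,o['eef_pos']+R.apply([-.068,dy,-.01])))
print('    ',*range(368,384))
for y in range(199,218): print(y,' '.join('%4d'%v for v in np.round(d[y,368:384])))
```

```text
t 8.25 pos [0.4896 0.0476 0.0636] w 0.3900715697881329 gf 9.148951470851898 F [-0.0832 -0.5734 -1.1244] xang -173.8369865621423
[378.6823 206.6588] [379.2838 201.3988]
[372.6631 211.9865] [373.1915 206.7543]
     368 369 370 371 372 373 374 375 376 377 378 379 380 381 382 383
199    1    2    2    1    1    1   -3   -9   -9   -5   -1    0    1    0    1    1
200   -1    2    2    1    2    1    0   -3   -5   -2    2    3    1   -1    0    2
201   -4   -1    1    2    1    2    2    0    1    6   11   10    3    1    1    1
202   -8   -5   -1    1    1    2    2    1    1    6   15   12    6    2    1    2
203   -8   -9   -6   -1    1    2    1    2    0    2    8    9    5    2    1    1
204   -2   -9   -8   -3    0    2    0    0   -1   -3   -2   -1    1    2    1    1
205    0   -5   -8   -4    1    2    0    0   -1    0   -3   -1   -1    0    1    1
206    1   -3   -7   -4    8    7    3    1   -1    0    1    3    4    2    1    2
207    1   -3   -7    3   17   16    5    1    1    1    2    3    4    2    1    1
208    1   -1   -4    4   13   14    6    2    1    0    1    1    2    2    1    1
209    1   -1   -1    1    3    4    3    2    0    0    1    1    2    1    2    1
210    0   -1   -1    0   -1    2    2    0    0    1    2    1    1    1    1   -1
211   -3   -4   -5   -3    1    7    6    3    2    2    3    2    2    1    0    0
212   -2   -7   -9   -7    2    9    7    4    3    4    2    1    1    1    0   -2
213   -1   -2   -7   -5    0    3    3    3    2    2    2    1   -1   -1   -1    0
214   -1   -2   -3   -7   -7   -1    2    3    3    2    0    0   -1   -1   -2   -2
215    0   -1   -5  -10   -9   -3    1    3    1    1   -1    0    0   -2   -3   -1
216   -1   -2   -3   -4   -4   -2    0    0    0    0   -2   -2   -2   -1   -1    0
217   -2    0    0   -1   -1    1    1    0   -1   -2   -2   -2   -1    0    2    1
```

The trails end within about 1 px of the prediction. I'll shift the tips +1.5 mm in x and -1 mm in y, then descend towards contact.

{"fn": "servo_tool", "kwargs": {
  "motion": [
    [[-0.0015,-0.001,0.002,0,0,0,0.386],[-0.0015,-0.001,0.005,0,0,0,0.386],[-0.0015,-0.001,0.008,0,0,0,0.386],[-0.0015,-0.001,0.01,0,0,0,0.386],[-0.0015,-0.001,0.01,0,0,0,0.386],[-0.0015,-0.001,0.01,0,0,0,0.386],[-0.0015,-0.001,0.01,0,0,0,0.386],[-0.0015,-0.001,0.01,0,0,0,0.386],[-0.0015,-0.001,0.01,0,0,0,0.386]]
  ]
}}

```text
t: 9.8
eef_pos: [0.4912, 0.0466, 0.0534]
tool_rot: [0.0, -0.054, 0.999, 0.0]
contact_force: [-0.3, -0.2, -0.4]
gripper_width: 0.386
grasp_force: 9.1
```

```bash
cat > look.py <<'E'
from st import *
o,R=st()
F=[bot.read_camera('scene') for _ in range(16)];s=F[0]
a=np.mean([f['img'] for f in F],0);b=np.mean([cv2.imread(f'pics/{n}.png')[:,:,::-1].astype(float) for n in('s2','scene0')],0)
d=(a-b).mean(2)
for dy in(.014,-.014): print(proj(s,o['eef_pos']+R.apply([-.068,dy,.0146])),proj(s,o['eef_pos']+R.apply([-.068,dy,-.01])))
f=np.array([.5585,.0547,.036]);print('caps',[proj(s,f+[-.0015*k,.0139*k,0]) for k in(1,-1)])
print('    ',*range(368,386))
for y in range(201,221): print(y,' '.join('%4d'%v for v in np.round(d[y,368:386])),' | ',' '.join('%3d'%v for v in np.round(a.mean(2)[y,368:386])))
E
python3 look.py; python3 -c "
from st import *
st()"
```

```text
t 9.8 pos [0.4912 0.0466 0.0534] w 0.38557218961759115 gf 9.103624373674393 F [-0.3019 -0.2242 -0.4062] xang -173.84668632581443
[378.5786 209.2579] [379.1784 204.0563]
[372.585  214.5799] [373.1123 209.4063]
caps [array([378.6196, 209.6615]), array([372.6458, 214.97  ])]
     368 369 370 371 372 373 374 375 376 377 378 379 380 381 382 383 384 385
201    0    1    1    2    1    0   -4   -8   -2    4    3    1    0    0    1    1    0    1  |  127 128 129 129 129 127 122 115 111 103  89  77  76  83  91  96  99 100
202   -1    0    2    2    2    1   -1   -5    2   10    9    3    2    1    1    2    1    2  |  126 128 129 129 130 127 120 109 101  96  86  80  85  92  97  99 100 100
203   -3   -1    0    2    2    2    0    0    6   15   14    7    2    1    1    1    2    1  |  125 127 128 129 128 124 113  99  92  94  92  91  93  97  99 100 101 100
204   -3   -3    0    1    1    2    0    0    3    8    9    5    3    3    1    1    1    2  |  123 125 127 127 123 114  99  86  83  90  97  98  97  96  97  99 100 101
205   -6   -6   -2    1    2    1    0    1    0    2    3    6    4  
[... 2078 characters left out ...]
2  85  95  98  91  73  56  46  44  45  53  67  83  94 100 102
218    1    1    1    1    1    1   -1    0   -1    0   -2   -1    1    1    1    1    1    0  |   68  74  80  82  82  80  72  58  48  44  45  54  69  84  96 100 103 103
219    0    0    0    0    0   -1    0   -2   -2   -2   -1    0    0    0    1    1    3    2  |   83  91  93  88  78  68  58  49  45  46  55  70  85  95 100 102 103 103
220    1    0    1    1    0    0   -1    1    1    0   -1    1    2    2    0    2    1    1  |  101 102  98  90  76  61  51  46  47  56  71  86  96 100 102 103 102 103
t 10.6 pos [0.4911 0.0466 0.0533] w 0.3854814675083837 gf 9.103379398584366 F [ 0.3946 -0.2433 -1.818 ] xang -173.84554307156037
```

The tip rods now cover the caps in the scene view, with ends at about (372.5,215) and (379.3,210) against predicted caps at (372.6,215.0) and (378.6,209.7). I'll lower gently, watching the force.

{"fn": "servo_tool", "kwargs": {
  "motion": [
    [[0,0,0.001,0,0,0,0.386],[0,0,0.0015,0,0,0,0.386],[0,0,0.002,0,0,0,0.386],[0,0,0.002,0,0,0,0.386],[0,0,0.002,0,0,0,0.386],[0,0,0.002,0,0,0,0.386]]
  ]
}}

```text
t: 11.1
eef_pos: [0.4911, 0.0466, 0.0513]
tool_rot: [-0.0, -0.054, 0.999, 0.0]
contact_force: [-0.1, 0.8, -1.7]
gripper_width: 0.387
grasp_force: 9.1
```

{"fn": "servo_tool", "kwargs": {
  "motion": [
    [[0,0,0.0004,0,0,0,0.386],[0,0,0.0008,0,0,0,0.386],[0,0,0.0008,0,0,0,0.386],[0,0,0.0008,0,0,0,0.386],[0,0,0.0008,0,0,0,0.386],[0,0,0.0008,0,0,0,0.386]]
  ]
}}

```text
t: 11.6
eef_pos: [0.4913, 0.0467, 0.0505]
tool_rot: [0.0, -0.054, 0.999, 0.0]
contact_force: [1.0, 0.3, -0.5]
gripper_width: 0.382
grasp_force: 9.1
```

Run:
```python
from st import *
L=[]
for _ in range(8): bot.read_camera('scene');L.append(bot.get_obs())
print(np.mean([o['contact_force'] for o in L],0),np.std([o['contact_force'] for o in L],0),np.mean([o['torque'] for o in L],0));st()
```

```text
[ 0.6078 -0.1686 -0.5807] [0.4345 0.4778 0.4894] [ 0.0219 -0.1988 -0.0165]
t 12.0 pos [0.4912 0.0466 0.0505] w 0.38364598378547743 gf 9.12610039114952 F [ 0.3475  0.1272 -1.0451] xang -173.8457838890817
```

{"fn": "servo_tool", "kwargs": {
  "motion": [
    [[0,0,0.0003,0,0,0,0.386],[0,0,0.0006,0,0,0,0.386],[0,0,0.0006,0,0,0,0.386],[0,0,0.0006,0,0,0,0.386],[0,0,0.0006,0,0,0,0.386]]
  ]
}}

```text
t: 12.42
eef_pos: [0.4912, 0.0465, 0.0499]
tool_rot: [0.0, -0.054, 0.999, -0.0]
contact_force: [-0.2, -0.5, -0.9]
gripper_width: 0.388
grasp_force: 8.8
```

```bash
cat > f.py <<'E'
from st import *
L=[]
for _ in range(8): bot.read_camera('scene');L.append(bot.get_obs())
print(np.mean([o['contact_force'] for o in L],0),np.mean([o['torque'] for o in L],0),np.std([o['torque'] for o in L],0));st()
E
python3 f.py
```

```text
[ 0.7564 -0.2771 -0.5945] [-0.0265 -0.2113 -0.0209] [0.0403 0.0447 0.0243]
t 12.8167 pos [0.4911 0.0466 0.0499] w 0.3829002012640962 gf 8.969348073005676 F [ 0.1203  0.0142 -0.7908] xang -173.84477618385117
```

{"fn": "servo_tool", "kwargs": {
  "motion": [
    [[0,0,0.0003,0,0,0,0.386],[0,0,0.0006,0,0,0,0.386],[0,0,0.0006,0,0,0,0.386],[0,0,0.0006,0,0,0,0.386],[0,0,0.0006,0,0,0,0.386]]
  ]
}}

```text
t: 13.23
eef_pos: [0.491, 0.0466, 0.0493]
tool_rot: [-0.0, -0.054, 0.999, 0.0]
contact_force: [0.2, -0.7, 0.2]
gripper_width: 0.386
grasp_force: 9.0
```

```bash
python3 f.py
```

```text
[-0.1509  0.0726  0.064 ] [ 0.0098 -0.0811 -0.0035] [0.0424 0.0306 0.0185]
t 13.6333 pos [0.491  0.0466 0.0493] w 0.388056791570652 gf 9.021405279636383 F [0.1864 0.4231 0.0303] xang -173.84458756901654
```

Contact is starting: the force has risen about 0.7 N. A little further.

{"fn": "servo_tool", "kwargs": {
  "motion": [
    [[0,0,0.0003,0,0,0,0.386],[0,0,0.0006,0,0,0,0.386],[0,0,0.0006,0,0,0,0.386],[0,0,0.0006,0,0,0,0.386],[0,0,0.0006,0,0,0,0.386]]
  ]
}}

```text
t: 14.05
eef_pos: [0.4913, 0.0466, 0.0487]
tool_rot: [0.0, -0.054, 0.999, 0.0]
contact_force: [0.6, -0.3, -0.1]
gripper_width: 0.386
grasp_force: 9.0
```

```bash
python3 f.py; python3 look.py | grep -v "^20[1-4]"
```

```text
[ 0.8291 -0.0833 -0.2624] [ 0.0371 -0.2173  0.0047] [0.0156 0.0261 0.0264]
t 14.45 pos [0.4912 0.0466 0.0487] w 0.38141890427427366 gf 9.067927747964859 F [ 0.8777 -0.8251 -0.1647] xang -173.84279352534858
t 14.45 pos [0.4912 0.0466 0.0487] w 0.38141890427427366 gf 9.067927747964859 F [ 0.8777 -0.8251 -0.1647] xang -173.84279352534858
[378.4762 210.2406] [379.0732 205.0636]
[372.4967 215.5574] [373.0216 210.4085]
caps [array([378.6196, 209.6615]), array([372.6458, 214.97  ])]
     368 369 370 371 372 373 374 375 376 377 378 379 380 381 382 383 384 385
205   -7   -4   -1    2    2    1    0    1    2    7    9    8    3    1    1    1    1    1  |  121 123 124 121 112  98  85  80  85  96 103  98  88  85  90  96  99 101
206   -6   -7   -3   -1    2    1    0    1    0    3    7   10    7    2    1    2    1    1  |  120 117 115 108  95  83  79  84  91  96  96  89  77  74  81  90  95  99
207   -3   -6   -2    4    3    2   -1    0    1    3    7   12   10    3    2    1    0    2  |  119 110 103  94  83  79  83  90  93  91  86  82  79  82  88  87  86  91
208    0   -1    7   15   10    
[... 1477 characters left out ...]
  52  66  80  92  99
217   -1    0    0   -1   -1   -1   -1    0   -1   -3   -2   -3    0    1    2    1    2    2  |   66  64  72  85  95  97  89  73  55  45  44  45  53  68  84  94 100 102
218    0    1    1    0    0    0   -2    0   -2   -1   -2   -1    0    1    1    1    1    1  |   67  75  80  81  82  80  71  58  47  43  46  54  68  84  96 101 102 103
219    1    0    0    0    0   -1    1   -1   -2   -2    0    0    0    0    1    1    3    2  |   84  91  92  88  78  68  58  50  45  46  55  70  84  95 100 103 103 103
220    1    1    1    1    1    0   -1    0    1    0   -2    0    2    2    1    2    1    1  |  101 103  98  90  76  61  50  46  48  56  71  85  96 100 102 102 103 103
```

{"fn": "servo_tool", "kwargs": {
  "motion": [
    [[0,0,0.0004,0,0,0,0.386],[0,0,0.0008,0,0,0,0.386],[0,0,0.0008,0,0,0,0.386],[0,0,0.0008,0,0,0,0.386],[0,0,0.0008,0,0,0,0.386]]
  ]
}}

```text
t: 15.67
eef_pos: [0.4909, 0.0466, 0.0478]
tool_rot: [-0.0, -0.054, 0.999, 0.0]
contact_force: [-0.0, -0.4, 0.2]
gripper_width: 0.383
grasp_force: 9.1
```

```bash
python3 f.py
```

```text
[ 0.0846  0.0968 -0.2794] [ 0.0187 -0.0315  0.0027] [0.0183 0.0199 0.0265]
t 16.0667 pos [0.491  0.0466 0.0479] w 0.39237788101006105 gf 9.040055125951767 F [ 0.0912 -0.0732 -0.79  ] xang -173.8484570486838
```

{"fn": "servo_tool", "kwargs": {
  "motion": [
    [[0,0,0.0004,0,0,0,0.386],[0,0,0.0008,0,0,0,0.386],[0,0,0.0008,0,0,0,0.386],[0,0,0.0008,0,0,0,0.386],[0,0,0.0008,0,0,0,0.386]]
  ]
}}

```text
t: 16.48
eef_pos: [0.4913, 0.0466, 0.0471]
tool_rot: [0.0, -0.054, 0.999, 0.0]
contact_force: [1.1, 0.8, -0.5]
gripper_width: 0.39
grasp_force: 9.0
```

```bash
python3 f.py;python3 look.py | grep -v "^20[1-2]"
```

```text
[ 1.2892  0.0098 -0.2836] [ 0.0317 -0.2403 -0.0052] [0.0258 0.0349 0.0342]
t 16.8833 pos [0.4912 0.0466 0.0471] w 0.3857590598583949 gf 9.044937193393707 F [ 1.3908  0.9438 -0.2145] xang -173.8452790691806
t 16.8833 pos [0.4912 0.0466 0.0471] w 0.3857590598583949 gf 9.044937193393707 F [ 1.3908  0.9438 -0.2145] xang -173.8452790691806
[378.4368 210.5759] [379.0329 205.4074]
[372.4616 215.8907] [372.9856 210.7503]
caps [array([378.6196, 209.6615]), array([372.6458, 214.97  ])]
     368 369 370 371 372 373 374 375 376 377 378 379 380 381 382 383 384 385
203   -1    0    1    2    2    2   -1    2    9   14   10    4    1    1    1    1    2    1  |  127 128 129 129 128 123 113 101  95  93  89  88  92  97  99 100 100 100
204   -3   -2    1    2    1    2    0    1    8   13   10    3    1    2    1    1    1    2  |  124 126 128 127 123 113  99  87  88  95  98  96  95  96  97  99 100 101
205   -6   -4    0    2    2    1    0    1    2    7    7    7    3    1    1    1    1    2  |  121 123 124 121 112  98  85  80  85  95 101  97  88  85  90  96  99 101
206   -6   -6   -2   -1    1    
[... 1817 characters left out ...]
  52  65  80  91  99
217   -1    0    0   -2   -3   -5   -6   -4   -2   -3   -2   -2    0    1    2    2    1    2  |   66  64  72  84  93  93  84  69  54  45  44  45  53  68  84  94  99 103
218    0    1    0    1    0   -1   -2   -1   -2   -1   -2   -1    0    1    1    1    1    0  |   67  75  79  82  82  79  71  58  47  43  45  54  69  84  96 101 102 103
219    1    0    0    0    1   -1    0   -1   -2   -1    0    0    0    1    1    1    3    2  |   83  91  93  88  78  67  58  50  45  47  55  70  85  95 101 102 103 103
220    1    0    1    1    1    0    0    0    1    0   -1    1    2    1    0    2    1    1  |  101 102  98  90  76  61  51  46  47  56  71  86  95 100 102 103 103 103
```

The rods have stopped descending, and the grip has begun to pitch slightly, so the tips have been resting on the caps since TCP z of about 0.05. The pitch pushed them about 2 mm forward. I'll lift 1.5 mm, move 1.5 mm back, and set down again lightly.

{"fn": "servo_tool", "kwargs": {
  "motion": [
    [[0,0,-0.001,0,0,0,0.386],[0,0,-0.002,0,0,0,0.386],[0,0,-0.002,0,0,0,0.386],[0.001,0,-0.002,0,0,0,0.386],[0.0015,0,-0.002,0,0,0,0.386],[0.0015,0,-0.002,0,0,0,0.386],[0.0015,0,-0.002,0,0,0,0.386]]
  ]
}}

```text
t: 18.27
eef_pos: [0.4894, 0.0464, 0.049]
tool_rot: [-0.0, -0.054, 0.999, -0.0]
contact_force: [-0.1, -0.2, -1.6]
gripper_width: 0.387
grasp_force: 9.0
```

```bash
python3 f.py;python3 look.py | grep -v "^20[1-2]" | cut -c1-95; cp pics/s2.png /tmp
```

```text
[ 0.4133  0.1035 -0.9413] [-0.0185 -0.0096  0.0139] [0.0281 0.0234 0.0181]
t 18.6667 pos [0.4896 0.0464 0.0491] w 0.3833254984235145 gf 9.049188047647476 F [ 0.1983  0.0135 -1.9433] xang -173.84667797423413
t 18.6667 pos [0.4896 0.0464 0.0491] w 0.3833254984235145 gf 9.049188047647476 F [ 0.1983  0.01
[378.0652 209.892 ] [378.6587 204.713 ]
[372.0836 215.2045] [372.6048 210.0534]
caps [array([378.6196, 209.6615]), array([372.6458, 214.97  ])]
     368 369 370 371 372 373 374 375 376 377 378 379 380 381 382 383 384 385
203   -4   -1    1    1    2    2    0    3   11   15   10    4    2    1    2    1    2    1  
204   -4   -2    1    2    1    2    0    2    8   13   10    4    1    2    1    1    2    1  
205   -7   -4    0    1    2    1   -1    1    2    6    7    6    2    1    1    1    1    1  
206   -6   -6   -2   -1    1    1    0    1   -1    2    5    5    3    1    1    2    1    1  
207   -4   -5   -2    4    3    2   -1    0    1    3    6    8    5    2    1    1    0    2  
208    0    0    7   15   10    4    1    1    1    2    3    4    3    2    1    1   -1    0  

[... 449 characters left out ...]
  0   -1   -2    1   -2    0  
214   -1   -2   -2   -7  -14  -11   -5    1    3    1    0    0   -1   -1   -2   -1   -1    1  
215    0   -1   -4  -10  -14  -13   -5    0    1    1   -1    0   -1   -2   -3   -1    0    1  
216    0   -2   -3   -4   -6   -5   -2   -1    1    0   -1   -2   -2   -1    0    1    1    2  
217   -1    0    0   -1    0    1    1    0   -1   -2   -2   -2   -1    0    2    2    2    2  
218    1    1    1    0    1    0   -1    0   -2    0   -1   -1    0    1    0    1    1    0  
219    1    0    0    0    1   -1    0   -1   -2   -1   -1    0    0    0    1    1    3    2  
220    1    1    1    1    0   -1   -1    0    1    1   -2    0    2    2    1    1    1    0
```

{"fn": "servo_tool", "kwargs": {
  "motion": [
    [[0,0,0.0005,0,0,0,0.386],[0,0,0.001,0,0,0,0.386],[0,0,0.0015,0,0,0,0.386],[0,0,0.002,0,0,0,0.386],[0,0,0.002,0,0,0,0.386],[0,0,0.002,0,0,0,0.386],[0,0,0.002,0,0,0,0.386]]
  ]
}}

```text
t: 20.05
eef_pos: [0.4899, 0.0465, 0.0472]
tool_rot: [0.0, -0.054, 0.999, 0.0]
contact_force: [1.1, 0.0, -1.3]
gripper_width: 0.389
grasp_force: 9.1
```

```bash
python3 f.py;python3 look.py | grep -v "^20[1-2]"| cut -c1-95
```

```text
[ 0.992   0.1918 -0.5127] [ 0.0418 -0.2319  0.0021] [0.0255 0.039  0.0206]
t 20.45 pos [0.4897 0.0465 0.0471] w 0.38509144113166305 gf 9.064844995737076 F [ 0.5867 -0.1762 -0.965 ] xang -173.84218517607124
t 20.45 pos [0.4897 0.0465 0.0471] w 0.38509144113166305 gf 9.064844995737076 F [ 0.5867 -0.176
[378.0603 210.2988] [378.6514 205.1292]
[372.085  215.6098] [372.604  210.4683]
caps [array([378.6196, 209.6615]), array([372.6458, 214.97  ])]
     368 369 370 371 372 373 374 375 376 377 378 379 380 381 382 383 384 385
203   -1    0    1    2    2    2   -1    3   11   16   11    5    2    1    1    1    2    1  
204   -3   -3    1    2    1    2    1    2   10   15   13    6    2    2    1    1    1    2  
205   -5   -3    0    2    1    1    0    1    2    8   10    9    3    1    1    1    2    1  
206   -4   -3    0   -1    1    0    0    1   -1    2    8   10    5    2    1    2    1    1  
207   -1   -2    1    4    2    1   -1    0    1    3    9   12    8    3    1    1    0    2  
208    1    3    9   13    7    3    1    1    1    2    5    7    5    3    1    1    0    0  
2
[... 448 characters left out ...]
  0   -2   -1    0   -2    1  
214   -1   -2   -2   -7  -15  -14   -6    1    2    2    0    0   -1   -1   -2   -1   -1    1  
215    0   -1   -5  -10  -17  -17   -8    0    1    2    0    1    0   -2   -3   -1    1    1  
216    0   -2   -3   -4   -8  -10   -6   -2    0    0   -2   -2   -2   -1   -1    0    1    2  
217   -1    0    0   -1   -2   -1   -1    0   -1   -2   -2   -2   -1    0    2    2    1    2  
218    1    1    1    1    0    0   -1    0   -1    0   -2   -1    0    1    0    1    1    0  
219    1    0    0    0    0    0    0   -2   -2   -1   -1    0    0    0    2    1    3    2  
220    1    0    1    1    1   -1   -1    0    1    0   -2    1    2    1    0    2    2    1
```

The bright and dark spots mark where the rods cross the wall and caps, so they tell little about height. To check contact I'll use the tweezers' screen instead: if the tips rest on the caps, the tail must have dropped more than the TCP did.

```bash
cat > tail.py <<'E'
from st import *
def cen(im,p0):
    x,y=int(p0[0])-9,int(p0[1])-9;h=cv2.cvtColor(im[y:y+18,x:x+18],cv2.COLOR_RGB2HSV).astype(float)
    g=im[y:y+18,x:x+18].astype(float);sat=g[...,2]-g[...,0];w=np.clip(sat-5,0,None)*(g[...,1]>80)
    yy,xx=np.mgrid[y:y+18,x:x+18];return np.array([(w*xx).sum(),(w*yy).sum()])/w.sum(),w.sum()
if __name__=='__main__':
    o,R=st();F=[bot.read_camera('scene') for _ in range(8)];s=F[0]
    im=np.mean([f['img'] for f in F],0).round().astype(np.uint8)
    im0=cv2.imread('pics/s3.png')[:,:,::-1].copy()
    e0=np.array([.4889,.0466,.0621]);off=R.apply([.098,0,-.029])
    p0,p1=proj(s,e0+off),proj(s,o['eef_pos']+off)
    c0,c1=cen(im0,p0),cen(im,p1);print(p0,p1,c0,c1,'extra px',(c1[0]-c0[0])-(p1-p0))
    print('px per 5mm of tail drop',proj(s,o['eef_pos']+off-[0,0,.005])-p1)
    cv2.imwrite('pics/now.png',im[:,:,::-1])
E
python3 tail.py
```

```text
t 21.25 pos [0.4896 0.0465 0.0471] w 0.38941251457271103 gf 9.063992500305176 F [ 1.1483  1.055  -0.8331] xang -173.8458649742869
[334.6207 172.0168] [334.7204 175.5164] (array([335.2857, 171.8214]), np.float64(28.0)) (array([335.0476, 176.4286]), np.float64(21.0)) extra px [-0.3378  1.1075]
px per 5mm of tail drop [-0.0078  1.1041]
```

The tail has dropped about 5 mm more than the TCP, which matches 3.5 mm of overtravel with the tips on the caps. So contact is real. I'll add a slight preload.

{"fn": "servo_tool", "kwargs": {
  "motion": [
    [[0,0,0.0004,0,0,0,0.388],[0,0,0.0008,0,0,0,0.388],[0,0,0.0008,0,0,0,0.388],[0,0,0.0008,0,0,0,0.388],[0,0,0.0008,0,0,0,0.388],[0,0,0.0008,0,0,0,0.388],[0,0,0.0008,0,0,0,0.388],[0,0,0.0008,0,0,0,0.388],[0,0,0.0008,0,0,0,0.388]]
  ]
}}

```text
t: 22.4
eef_pos: [0.4895, 0.0463, 0.0462]
tool_rot: [-0.0, -0.054, 0.999, -0.0]
contact_force: [-0.5, 0.1, -0.5]
gripper_width: 0.39
grasp_force: 8.8
```

```bash
python3 f.py; python3 tail.py
python3 - <<'E'
import cv2,numpy as np
im=cv2.imread('pics/now.png');a=cv2.resize(im[165:240,320:420],(800,600),interpolation=cv2.INTER_CUBIC)
cv2.imwrite('pics/fin.png',cv2.convertScaleAbs(a,alpha=1.6))
E
```

```text
[ 0.1363 -0.2933 -0.6951] [-0.0454 -0.0148 -0.0111] [0.0212 0.0286 0.0099]
t 22.8 pos [0.4896 0.0464 0.0463] w 0.38874537451369556 gf 8.83648931980133 F [-0.0242 -0.0886  0.8702] xang -173.84784578040362
t 22.8 pos [0.4896 0.0464 0.0463] w 0.38874537451369556 gf 8.83648931980133 F [-0.0242 -0.0886  0.8702] xang -173.84784578040362Traceback (most recent call last):
  File "tail.py", line 7, in <module>
    o,R=st();F=[bot.read_camera('scene') for _ in range(8)];s=F[0]
                ~~~~~~~~~~~~~~~^^^^^^^^^
ValueError: 200 camera calls are used up
```

View pics/fin.png

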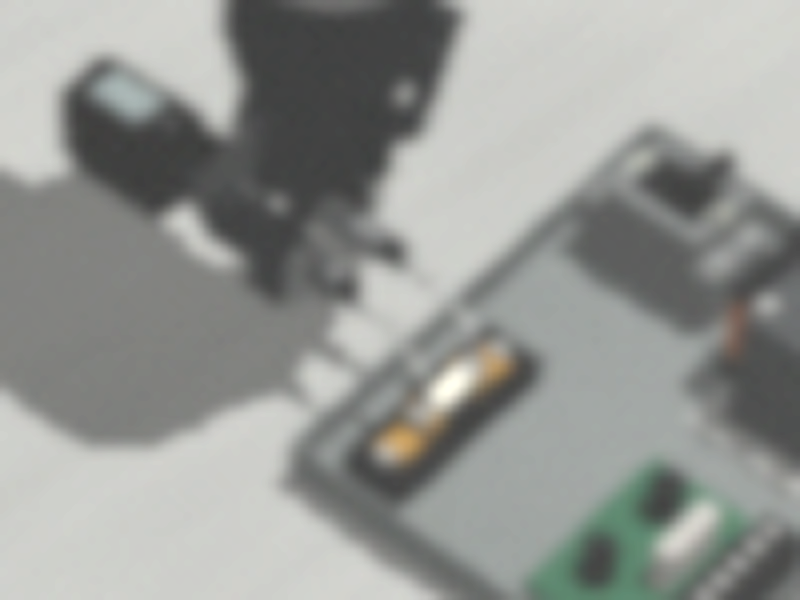

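The last picture shows the rods reaching the fuse at about scene (374,211) with the tail lowered, and the lever still leaning to the back (off). The tips are settled, so I'm handing in.

```bash
python3 -c "
from station import bot
print(bot.hand_in())"
```

```text
the job is handed in; nothing more can be done
None
```

I handed the job in at about 23 s: the isolator was switched to off first. The black tweezers are held squeezed to about 28 mm with a tip resting on each fuse cap, and the other tools are untouched. The contact is inferred from the tail dropping as I lowered the arm, because the force reading was too noisy to confirm it.

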